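Park the drip tray behind the post

ROBOT

A 6-joint arm with a two-finger parallel gripper is mounted at the origin on the work surface. World frame = base frame: x ahead of the robot, y to its left, z up, the work surface at z = 0. Lengths are in m, angles in rad, forces in N, time in s.
With the tool pointing down it reaches from about 0.4 to 0.825 m from the base axis. Payload 7 kg.
Tool frame: the origin (TCP) lies at the centre of the arm's flange, where the gripper is bolted on; the fingertips stand 178 mm ahead of it and the grasp point (between the pads) lies 159 mm ahead of it; z points along the fingers, y is the direction in which the jaws open and shut (so a half turn about z gives the same grasp; the last joint's range is limited). The gripper opens to 88 mm and grips with 3 to 60 N. Pads are 19 mm wide; open, the fingers measure 130 mm over their backs; the gripper's body (78 mm by 193 mm) begins 47 mm behind the grasp point.
Start: joints at [1.469, 0.359, 0.012, 0, -1.224, -0.288], TCP at [0.257, 0.624, 0.405] pointing down, gripper open.
Joint ranges: [-3.07, 3.07], [-1.43, 2.12], [-1.02, 1.25], [-3.03, 1.67], [-3.05, -0], [-3.03, 3.03]. Speed limits (rad/s): [2.39, 2.39, 3.01, 3.14, 3.14, 3.14].

INTERFACE

Orientations are given as a unit quaternion [x, y, z, w].
In Python, from station import robot gives the robot as it stands. The module is installed in compiled form; this text tells all that it offers.
- The arm moves only by the shell command python3 -m creep 'ROWS' [FORCE]. ROWS is JSON, a list that holds one entry, the list of rows, each a list of 7 numbers: the shift along the tool's x, y, z in mm, then the turn, a rotation vector about the tool's x, y, z in degrees, then the closure in counts, from 0 (fully open) to 255 (shut). In form: [[[dx, dy, dz, wx, wy, wz, jaw], ...]]. A call has 1 to 8 rows; each row is the pose to reach, as a shift and turn from the pose commanded when the call began, along the tool's axes at that moment; what a row does not reach only later rows make up. A row lasts 1/10 s, in which the tool goes at most 50 mm and 8.59 degrees, less where a joint would pass 70% of its speed; a pose out of reach is approached as far as the arm can. A call with a gripper value outside its range is refused whole. The fingers move at their own pace and stop on an object; FORCE is the grip in N (left out, the last holds). Time passes only in rows, so rows that repeat a pose let the fingers close. It gives the time, the measured TCP pose, the force and the opening at its end, in the units of the state.
- robot.observe(): the state, without advancing time (a new reading comes with each control period).
- robot.capture(name): name is "side" or "top"; returns (picture, depth): 400x640x3 uint8, red, green, blue; 400x640 float32, m along the optical axis (not along the pixel's ray), 0 where there is no reading.
- robot.camera_model(name): a dict with "mtx" (3x3 intrinsics, pixels), "rvec" (rotation vector, rad) and "tvec" (3), from world to camera coordinates, as OpenCV has them. Camera axes: x right, y down, z forward; pixel columns grow to the right and rows downward; lengths in m; the calibration is good to about 2 mm. A picture is of the moment at which its call begins. camera_model takes no time and is no camera call.
- robot.finish_job(): hands the job in, once; it reports no verdict.
The state is a dict: "clock": time; "joints": joint angles; "qd": joint speeds; "effort": joint torques, N m; "ee_pos": TCP position; "orientation": TCP orientation; "contact_force": force on the tool from outside, world axes, zero at the start; "ft_torque": the same for the moment, N m; "width": finger opening in m.
Only numpy, scipy, OpenCV 4.12 (cv2) and the standard library are available. Lean on these libraries where they do the work, as an engineer would, in place of code of your own. Each camera call takes 0.05 s, during which the arm holds its last target.

TASK

Push the long steel drip tray across the counter into its low-kerbed bay, nudging first one end and then the other so that it angles past the short post, until the whole tray lies between the end kerbs, behind the post, with its long side snug against the back kerb. Only push it with the fingers: it must stay flat on the counter and never be picked up, and the cups, jar and other things around must be left where they stand.

Things in the scene. Friction and masses are not known exactly. Their poses are not given: they have to be found in the camera images.
- tray: Loose closed steel drip tray, 52 (its x) x 240 (its y, the long axis) x 34 mm high, slotted top, both ends alike, 0.3 to 0.55 kg. Origin at the centre of its underside. It starts flat on the counter between robot and bay, shifted to the left (+y) of the bay's middle, and slides when pushed.
- bay: Fixed bay of aluminium kerbs, 18 mm high, 12 thick: a back kerb (far side) and two end kerbs; dark mat inside; open towards the robot. Origin on the counter where the parked tray's centre belongs; the parked tray lies along the bay's y. Inner face of the back kerb at x = +26 mm, of the end kerbs at y = -150 and +150 mm; the end kerbs reach out to x = -36 mm.
- post: Fixed upright steel post with black cap, 20 mm wide (cap 24), 60 mm high, at the bay's open side, right (-y) of its middle, its axis 82 mm from the back kerb's inner face: a parked tray has 20 mm of play between post and kerb. The opening from post to left end kerb is shorter than the tray. Origin at its foot, on its axis.
- cup: Loose bystander: white coffee cup, 60 mm wide, 55 mm high, right of the work. Origin at the centre of its underside.
- tamper: Loose bystander: dark steel coffee tamper standing on its 58 mm foot, 74 mm high, right of the bay. Origin at the centre of its underside.
- jar: Loose bystander: glass jar with steel lid, 56 mm wide, 75 mm high, beyond the back kerb. Origin at the centre of its underside.
- bowl: Loose bystander: blue bowl, 90 mm wide, 40 mm high, beyond the back kerb. Origin at the centre of its underside.
- spoon: Loose bystander: steel spoon, 140 mm long, lying left of the bay. Origin on the counter near its middle.
- mug: Loose bystander: terracotta mug, 80 mm wide, 85 mm high, far left. Origin at the centre of its underside.
- cups: Loose bystander: stack of paper cups, about 66 mm wide, 152 mm high, far right. Origin at the centre of its underside.
Mind the look-alikes: they are no part of the job. Leave any purple or turquoise look-alike of the tray alone.

How it is judged:
By the outcome, as a careful person would: the job done as asked, in the order asked, and still so for the second after the job is handed in, with the robot touching nothing.
It also fails if it takes over 72 s, if anything falls off the work surface, if the arm or the gripper's body presses on something with over 40 N, if the wrist force passes 120 N, or if a joint passes its speed limit or range.

## Working session

There is one attempt and no reset: what is moved stays moved. The work goes in short steps, Python scripts to look and compute and a shell command to move; the robot and the scene stay as the last step left them, time stands still between calls to the robot, and variables do not carry over. Pictures are saved under pics/ and viewed, and the job is handed in when it is done.

```bash
mkdir -p pics; python3 - <<'E'
from station import robot
import cv2,numpy as np
s=robot.observe();print({k:np.round(v,3) for k,v in s.items()})
for n in("side","top"):
    p,d=robot.capture(n);cv2.imwrite(f"pics/{n}0.png",p[:,:,::-1]);np.savez(f"{n}0.npz",p=p,d=d)
    m=robot.camera_model(n);print(n,np.round(m["mtx"],1).tolist(),np.round(m["rvec"],3),np.round(m["tvec"],3))
E
```

```text
{'clock': np.float64(0.0), 'joints': array([ 1.469,  0.359,  0.011, -0.   , -1.224, -0.288]), 'qd': array([-0.001,  0.001, -0.001,  0.001, -0.001, -0.002]), 'effort': array([ 0.0000e+00, -5.8272e+01,  2.9307e+01,  6.9970e+00,  7.0000e-03,
       -0.0000e+00]), 'ee_pos': array([0.256, 0.624, 0.404]), 'orientation': array([ 0.981, -0.194, -0.   ,  0.001]), 'contact_force': array([-0.095, -0.457, -0.609]), 'ft_torque': array([-0.028,  0.028,  0.015]), 'width': np.float64(0.087)}
side [[410.1, 0.0, 313.9], [0.0, 410.1, 199.0], [0.0, 0.0, 1.0]] [ 2.252 -0.872  0.371] [-0.372  0.273  0.957]
top [[417.2, 0.0, 326.8], [0.0, 417.2, 202.3], [0.0, 0.0, 1.0]] [ 2.146 -2.146  0.123] [0.009 0.49  1.414]
```

View pics/top0.png

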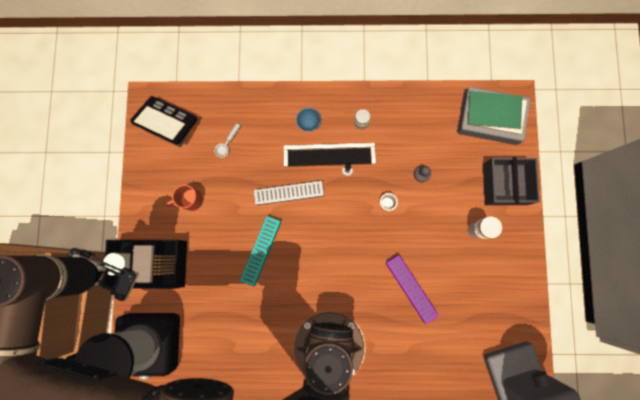

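View pics/side0.png

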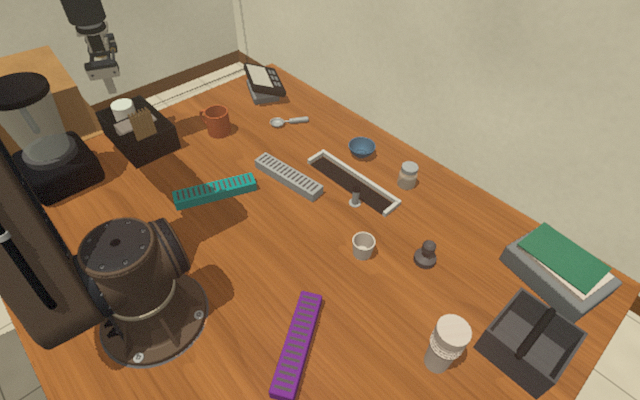

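The top view shows three tray-like things: a grey steel one at (289,193), a turquoise one at (261,250) and a purple one at (412,288). The grey one fits: it is steel, it lies between the robot and the bay, and it is left of the bay's middle. The bay is at (330,156) and the post at (348,170). I'll enlarge and measure.

```bash
cat > h.py <<'E'
import cv2,numpy as np
from station import robot
def cam(n):
    m=robot.camera_model(n);R=cv2.Rodrigues(np.array(m["rvec"],float))[0];return np.array(m["mtx"]),R,np.array(m["tvec"],float).ravel()
def ray(n,uv,z):
    K,R,t=cam(n);uv=np.atleast_2d(np.array(uv,float))
    d=(np.linalg.inv(K)@np.c_[uv,np.ones(len(uv))].T).T@R
    c=-R.T@t
    return c+d*((z-c[2])/d[:,2])[:,None]
def proj(n,P):
    m=robot.camera_model(n);return cv2.projectPoints(np.atleast_2d(np.array(P,float)),np.array(m["rvec"],float),np.array(m["tvec"],float),np.array(m["mtx"]),None)[0][:,0]
def tri(uv1,uv2,a="top",b="side"):
    K,R,t=cam(a);K2,R2,t2=cam(b)
    X=cv2.triangulatePoints(K@np.c_[R,t],K2@np.c_[R2,t2],np.array(uv1,float).reshape(2,1),np.array(uv2,float).reshape(2,1))
    return (X[:3]/X[3]).ravel()
def pcd(n,d):
    K,R,t=cam(n);v,u=np.mgrid[:400,:640]
    c=np.stack([(u-K[0,2])/K[0,0]*d,(v-K[1,2])/K[1,1]*d,d],-1)
    return (c-t)@R
E
python3 - <<'E'
from h import *
for n,(x0,y0,x1,y1) in {"top":(235,100,415,220),"side":(240,130,420,265)}.items():
    p=np.load(n+"0.npz")["p"][:,:,::-1]
    cv2.imwrite(f"pics/{n}_crop.png",cv2.resize(p[y0:y1,x0:x1],None,fx=4.4,fy=4.4,interpolation=cv2.INTER_CUBIC))
    hsv=cv2.cvtColor(p,cv2.COLOR_BGR2HSV)
    m=((hsv[...,1]<70)&(hsv[...,2]>80)).astype(np.uint8)
    m[:y0]=0;m[y1:]=0;m[:,:x0]=0;m[:,x1:]=0
    m=cv2.morphologyEx(m,cv2.MORPH_CLOSE,np.ones((3,3)))
    cs,_=cv2.findContours(m,cv2.RETR_EXTERNAL,2)
    for c in cs:
        if cv2.contourArea(c)>20:
            r=cv2.minAreaRect(c);print(n,cv2.contourArea(c),np.round(r[0],1),np.round(cv2.boxPoints(r),1).tolist())
E
```

```text
top 200.5 [388.  201.5] [[376.5, 201.5], [388.0, 190.0], [399.5, 201.5], [388.0, 213.0]]
top 951.5 [288.3 192.3] [[253.3000030517578, 189.5], [321.29998779296875, 180.1999969482422], [323.3999938964844, 195.1999969482422], [255.3000030517578, 204.5]]
top 36.5 [347.  170.5] [[343.0, 174.0], [343.0, 167.0], [351.0, 167.0], [351.0, 174.0]]
top 399.0 [329.3 153.8] [[283.5, 144.6999969482422], [374.6000061035156, 142.60000610351562], [375.1000061035156, 163.0], [284.0, 165.10000610351562]]
top 148.5 [362.5 117. ] [[356.0, 110.0], [369.0, 110.0], [369.0, 124.0], [356.0, 124.0]]
top 436.5 [308.  119.5] [[296.0, 108.0], [320.0, 108.0], [320.0, 131.0], [296.0, 131.0]]
side 43.5 [416.5 256. ] [[414.0, 249.0], [419.0, 249.0], [419.0, 263.0], [414.0, 263.0]]
side 467.5 [363.5 245.5] [[352.0, 232.0], [375.0, 232.0], [375.0, 259.0], [352.0, 259.0]]
side 111.0 [354.5 199. ] [[349.0, 192.0], [360.0, 192.0], [360.0, 206.0], [349.0, 206.0]]
side 370.0 [407.9 174.5] [[396.79998779296875, 186.39999389648438], [402.8999938964844, 159.0], [419.0, 162.60000610351562], [412.8999938964844, 190.0]]
side 1273.0 [288.3 175.9] [[251.39999389648438, 165.0], [261.3999938964844, 148.39999389648438], [325.20001220703125, 186.6999969482422], [315.20001220703125, 203.3000030517578]]
side 694.5 [353.8 180.7] [[306.0, 160.89999389648438], [319.1000061035156, 142.3000030517578], [401.70001220703125, 200.60000610351562], [388.5, 219.1999969482422]]
side 371.5 [361.4 145.5] [[346.20001220703125, 151.8000030517578], [349.79998779296875, 133.8000030517578], [376.6000061035156, 139.10000610351562], [373.0, 157.1999969482422]]
side 335.0 [402. 140.] [[385.0, 130.0], [419.0, 130.0], [419.0, 150.0], [385.0, 150.0]]
```

View pics/top_crop.png

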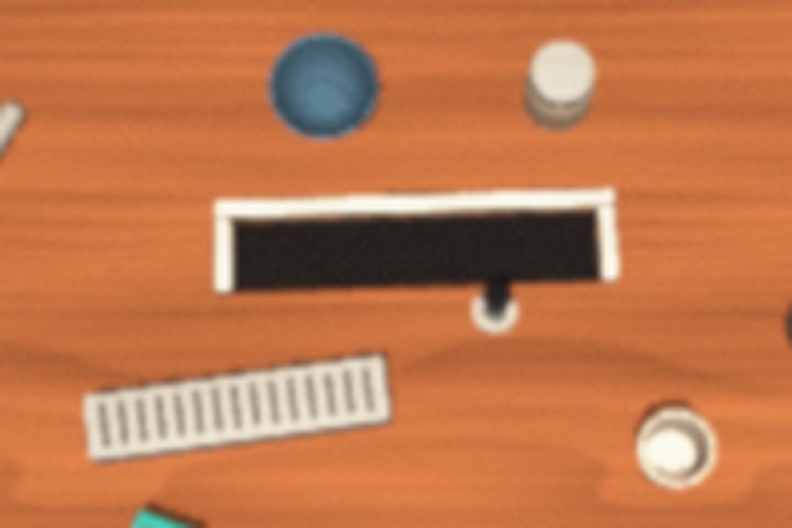

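View pics/side_crop.png

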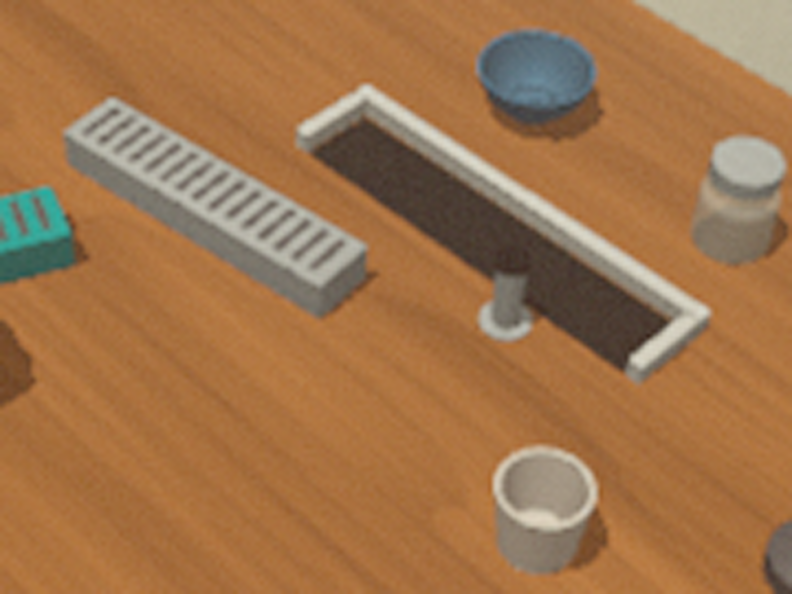

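The crops confirm it: the grey slotted tray has top-crop corners (84,395), (384,353), (391,420) and (92,462). The bay is open towards the robot, with the black-capped post at crop (497,283). Next I'll triangulate.

```bash
python3 - <<'E'
from h import *
T=lambda x,y:((x+.5)/4.4-.5+235,(y+.5)/4.4-.5+100)
S=lambda x,y:((x+.5)/4.4-.5+240,(y+.5)/4.4-.5+130)
pts={"tray near-left":((92,462),(66,134)),"tray far-left":((84,395),(113,97)),"tray far-right":((384,353),(366,250)),"tray near-right":((391,420),(322,288)),
"bay backL out":((215,200),(365,87)),"bay backR out":((614,188),(709,314)),"bay endL":((216,292),(296,133)),"bay endR":((618,280),(632,368)),"cap":((497,283),(511,252)),"cup rim":((676,447),(545,488)),"postfoot":((495,312),(505,322))}
for k,(a,b) in pts.items():
    z={"t":.034,"b":.018,"c":.06}.get(k[0],0);z=.055 if "cup" in k else z
    print(k,"tri",np.round(tri(T(*a),S(*b)),4),"top@z",np.round(ray("top",T(*a),z)[0,:2],4),"side@z",np.round(ray("side",S(*b),z)[0,:2],4))
# depth check
for n in("top","side"):
    d=np.load(n+"0.npz")["d"];P=pcd(n,d)
    for (u,v) in ([(289,192),(300,165),(330,185)] if n=="top" else [(288,173),(300,230)]): print(n,u,v,np.round(P[v,u],3))
E
```

```text
tray near-left tri [0.4843 0.255  0.034 ] top@z [0.4823 0.2563] side@z [0.4865 0.2538]
tray far-left tri [0.5361 0.2636 0.0345] top@z [0.5358 0.2639] side@z [0.5369 0.2638]
tray far-right tri [0.5687 0.027  0.0309] top@z [0.569  0.0262] side@z [0.5654 0.0255]
tray near-right tri [0.5168 0.0194 0.035 ] top@z [0.5154 0.0206] side@z [0.5192 0.019 ]
bay backL out tri [0.6986 0.1647 0.0161] top@z [0.6985 0.1642] side@z [0.6965 0.1634]
bay backR out tri [ 0.7072 -0.1589  0.0169] top@z [ 0.7073 -0.1592] side@z [ 0.7057 -0.1592]
bay endL tri [0.6238 0.162  0.0151] top@z [0.6223 0.1623] side@z [0.6225 0.159 ]
bay endR tri [ 0.6287 -0.1596  0.0226] top@z [ 0.6312 -0.1614] side@z [ 0.6306 -0.1563]
cap tri [ 0.6166 -0.0607  0.0627] top@z [ 0.6195 -0.0627] side@z [ 0.6161 -0.0574]
cup rim tri [ 0.4914 -0.2011  0.055 ] top@z [ 0.4907 -0.2005] side@z [ 0.4922 -0.2016]
postfoot tri [ 0.6094 -0.0637  0.0024] top@z [ 0.6091 -0.063 ] side@z [ 0.6123 -0.0629]
top 289 192 [0.527 0.141 0.032]
top 300 165 [0.628 0.105 0.006]
top 330 185 [ 0.557 -0.002 -0.003]
side 288 173 [0.528 0.14  0.032]
side 300 230 [ 0.422 -0.034  0.002]
```

```bash
cat >> h.py <<'E'
BAY=(0.6645,0.0017,np.radians(1.55))
def R2(a): return np.array([[np.cos(a),-np.sin(a)],[np.sin(a),np.cos(a)]])
def b2w(p): return R2(BAY[2])@np.array(p)+BAY[:2]
def w2b(p): return R2(BAY[2]).T@(np.array(p)-BAY[:2])
def toolyaw(s):
    x,y,z,w=s["orientation"];return np.arctan2(2*(x*y+z*w),1-2*(y*y+z*z))
def delta(x,y,tipz,yawdeg,ref=None):
    "tool-frame mm shift & wz deg from the present measured pose to fingertip (x,y,tipz), tool-x yaw"
    s=robot.observe();p=np.array(s["ee_pos"]);a=toolyaw(s)
    d=np.array([x,y,tipz+.178])-p
    ex=np.array([np.cos(a),np.sin(a)]);ey=np.array([np.sin(a),-np.cos(a)])
    w=-(yawdeg-np.degrees(a));w=(w+180)%360-180
    return np.round([1000*d[:2]@ex,1000*d[:2]@ey,-1000*d[2],w],1)
E
python3 - <<'E'
from h import *
p=np.load("top0.npz")["p"][:,:,::-1];hsv=cv2.cvtColor(p,cv2.COLOR_BGR2HSV)
m=((abs(hsv[...,0].astype(int)-85)<15)&(hsv[...,1]>100)&(hsv[...,2]>60)).astype(np.uint8);m[:,:230]=0;m[:200]=0;m[300:]=0
c=max(cv2.findContours(m,0,2)[0],key=cv2.contourArea);r=cv2.minAreaRect(c);print(np.round(ray("top",cv2.boxPoints(r),.034)[:,:2],3))
for k,uv,z in [("mug",(185,198),.085),("spoon",(222,150),0),("jar",(362,117),.075),("tamper",(423,172),.05)]: print(k,np.round(ray("top",uv,z)[0],3))
s=robot.observe();print(np.degrees(toolyaw(s)))
# left end of tray centre
c=np.array([.526,.141]);a=np.radians(8.0);e=c+R2(a)@[0,.120];print("left end",e)
t=c+R2(a)@[0,.120+.0095+.02];print("target",t,delta(*t,.12,-82))
def corners(P): return [(P[0]+(R2(np.radians(P[2]))@np.array(k))) for k in [(26,120),(26,-120),(-26,-120),(-26,120)]]
for P in [(-134.7,142.7,6.5),(-130,98,6.5),(-59,68,25),(-47,34,20),(-35,0,15)]: print(P,np.round(corners(P)).tolist())
E
```

```text
[[0.224 0.303]
 [0.445 0.218]
 [0.425 0.168]
 [0.205 0.255]]
mug [0.499 0.485 0.085]
spoon [0.686 0.389 0.   ]
jar [ 0.781 -0.113  0.075]
tamper [ 0.593 -0.322  0.05 ]
-22.337563677164646
left end [0.50929923 0.25983217]
target [0.50519362 0.28904508] [357.5 215.5 105.8  59.7]
(-134.7, 142.7, 6.5) [[-122.0, -13.0], [-95.0, -251.0], [-147.0, -257.0], [-174.0, -18.0]]
(-130, 98, 6.5) [[-118.0, -8.0], [-91.0, -246.0], [-142.0, -252.0], [-169.0, -14.0]]
(-59, 68, 25) [[-86.0, 61.0], [15.0, -157.0], [-32.0, -179.0], [-133.0, 39.0]]
(-47, 34, 20) [[-64.0, 75.0], [18.0, -151.0], [-30.0, -169.0], [-112.0, 57.0]]
(-35, 0, 15) [[-41.0, 88.0], [21.0, -144.0], [-29.0, -158.0], [-91.0, 74.0]]
```

```bash
python3 -m creep '[[[45,27,0,0,0,8,255],[90,54,0,0,0,16,255],[135,81,0,0,0,24,255],[180,108,0,0,0,32,255],[225,135,0,0,0,40,255],[270,162,20,0,0,48,255],[315,190,60,0,0,55,255],[357,215,100,0,0,60,255]]]' 20; python3 -m creep '[[[0,0,0,0,0,0,255],[0,0,0,0,0,0,255]]]'
python3 - <<'E'
from h import *
print(np.degrees(toolyaw(robot.observe())),robot.observe()["width"],delta(.5052,.289,.012,-82))
for n in("top","side"):
    cv2.imwrite(f"pics/{n}1.png",robot.capture(n)[0][:,:,::-1])
E
```

```text
clock: 0.9
ee_pos: [0.4838, 0.3178, 0.3327]
orientation: [0.751, -0.66, -0.0, -0.001]
contact_force: [0.6, 0.8, -0.3]
width: 0.0295
clock: 1.1
ee_pos: [0.4834, 0.3185, 0.3317]
orientation: [0.752, -0.659, 0.0, 0.001]
contact_force: [0.0, 0.1, 0.4]
width: 0.0126
-82.43127455160847 0.012644137379317204 [ 32.1 -17.7 141.7  -0.4]
```

View pics/top1.png

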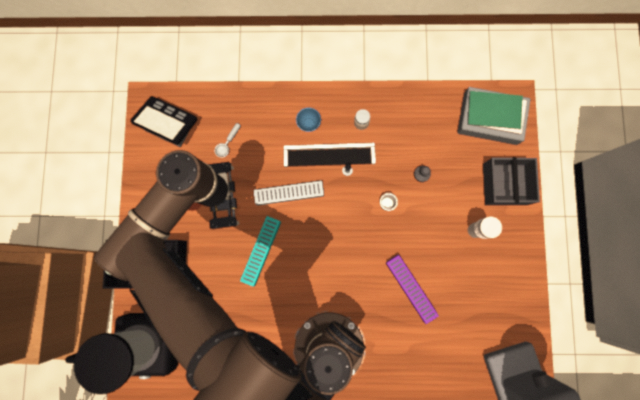

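View pics/side1.png

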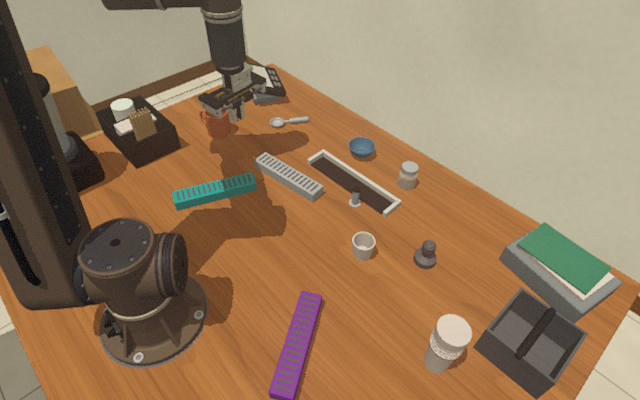

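Tray and bay stay visible in both views, with the tool left of the tray's left end. Now I descend.

```bash
python3 -m creep '[[[15,-9,25,0,0,0,255],[32,-18,60,0,0,0,255],[32,-18,95,0,0,0,255],[32,-18,120,0,0,0,255],[32,-18,135,0,0,0,255],[32,-18,139,0,0,0,255],[32,-18,139,0,0,0,255]]]'
python3 - <<'E'
from h import *
print(delta(.5052,.289,.012,-82))
E
```

```text
clock: 1.9
ee_pos: [0.5049, 0.2914, 0.194]
orientation: [0.753, -0.658, 0.0, -0.0]
contact_force: [0.3, 1.0, -0.1]
width: 0.0007
[ 2.4 -0.   4.  -0.2]
```

```bash
python3 -m creep '[[[8,0,2,0,0,0,255],[16,0,2,0,0,0,255],[22,0,2,0,0,0,255],[28,0,2,0,0,0,255],[34,0,2,0,0,0,255],[40,0,2,0,0,0,255],[46,0,2,0,0,0,255],[52,0,2,0,0,0,255]]]';python3 -m creep '[[[6,0,0,0,0,0,255],[12,0,0,0,0,0,255],[15,0,0,0,0,0,255],[15,0,0,0,0,0,255]]]'
cat >> h.py <<'E'
def tray(n,show=None):
    "tray top-face pose from light low-saturation mask near the expected place, ray cast on z=.034"
    p,_=robot.capture(n);p=p[:,:,::-1].copy()
    if show: cv2.imwrite(f"pics/{show}.png",p)
    return p
E
python3 - <<'E'
from h import *
for n in("top","side"):
    p=tray(n,n+"2")
    x0,y0,x1,y1=(235,100,415,220) if n=="top" else (240,130,420,265)
    cv2.imwrite(f"pics/{n}2c.png",cv2.resize(p[y0:y1,x0:x1],None,fx=4.4,fy=4.4,interpolation=cv2.INTER_CUBIC))
E
```

```text
clock: 2.7
ee_pos: [0.5122, 0.2384, 0.1919]
orientation: [0.753, -0.658, 0.0, -0.0]
contact_force: [0.1, 4.2, 3.0]
width: 0.0004
clock: 3.1
ee_pos: [0.5137, 0.2229, 0.1913]
orientation: [0.753, -0.659, -0.0, 0.001]
contact_force: [0.1, -0.1, 1.0]
width: 0.0006
```

View pics/top2c.png

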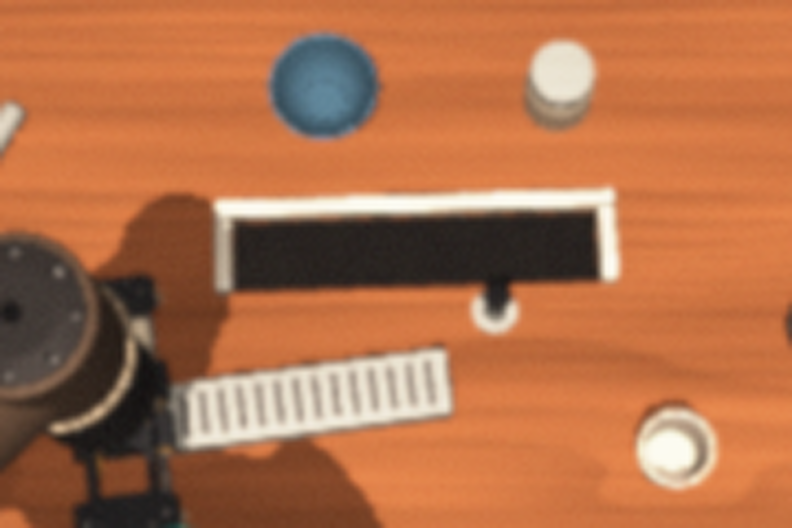

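View pics/side2c.png

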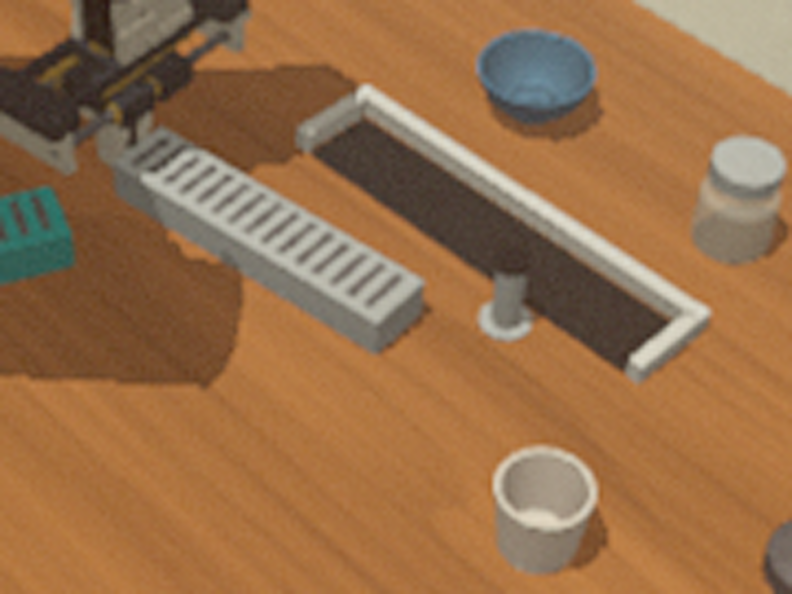

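The tray slid about 48 mm, its angle unchanged at about 8°; its right end is at top crop (445,348) to (452,413). Next I retract, lift, and turn round to the near side with the jaws open.

```bash
python3 -m creep '[[[-12,0,0,0,0,0,255],[-14,0,-40,0,0,0,255],[-14,0,-80,0,0,0,200],[-14,0,-90,0,0,-8,100],[-14,0,-90,0,0,-16,0],[-14,0,-90,0,0,-24,0],[-14,0,-90,0,0,-32,0],[-14,0,-90,0,0,-40,0]]]'
python3 - <<'E'
from h import *
T=lambda x,y:((x+.5)/4.4-.5+235,(y+.5)/4.4-.5+100)
S=lambda x,y:((x+.5)/4.4-.5+240,(y+.5)/4.4-.5+130)
r=[ray("top",T(*k),.034)[0,:2] for k in [(445,348),(452,413),(182,449)]]
q=[ray("side",S(*k),.034)[0,:2] for k in [(424,285),(376,325)]]
print(np.round(r,4),np.round(q,4))
m=(r[0]+r[1]+q[0]+q[1])/4;v=r[2]-r[1];yaw=np.arctan2(-v[0],v[1]);print(np.degrees(yaw),"centre",m+R2(yaw)@[0,.12])
print(delta(.478,.072,.08,8))
E
```

```text
clock: 4.0
ee_pos: [0.5118, 0.2382, 0.2814]
orientation: [0.934, -0.358, -0.0, 0.0]
contact_force: [-0.4, -0.5, -0.3]
width: 0.0426
[[ 0.573  -0.0221]
 [ 0.5209 -0.0275]
 [ 0.4925  0.1854]] [[ 0.5713 -0.0239]
 [ 0.5226 -0.0287]]
7.58474552944347 centre [0.53110665 0.09337661]
[ 86.1 146.2  23.4 -50. ]
```

```bash
python3 -m creep '[[[-5,20,0,0,0,-8,0],[0,48,0,0,0,-16,0],[5,80,0,0,0,-24,0],[25,110,0,0,0,-32,0],[55,135,0,0,0,-40,0],[80,146,0,0,0,-47,0],[86,146,15,0,0,-50,0],[86,146,23,0,0,-50,0]]]'
python3 - <<'E'
from h import *
print(delta(.478,.071,.012,7.6),robot.observe()["width"])
E
```

```text
clock: 4.8
ee_pos: [0.4774, 0.0714, 0.2579]
orientation: [0.998, 0.066, -0.0, 0.0]
contact_force: [0.6, -0.5, -0.3]
width: 0.0874
[ 0.5  0.4 67.9  0. ] 0.0874298465572135
```

```bash
python3 -m creep '[[[0,0,30,0,0,0,0],[0,0,55,0,0,0,0],[0,0,66,0,0,0,0],[0,0,68,0,0,0,0],[0,0,68,0,0,0,0]]]'
cat >> h.py <<'E'
def corners(P): return [np.array(P[:2])+R2(np.radians(P[2]))@np.array(k) for k in [(26,120),(26,-120),(-26,-120),(-26,120)]]
E
python3 - <<'E'
from h import *
c=w2b((.531,.0934));print("bay pose now",c*1000,7.6-1.55)
P0=np.array([*(c*1000),6.0]);P1=np.array([-62,74,24.])
for f in np.linspace(0,1,9):
    P=P0+(P1-P0)*f
    t=P[:2]+R2(np.radians(P[2]))@[-35.5,-15]
    w=b2w(t/1000);print(np.round(P),"tool",delta(*w,.012,P[2]+1.55),np.round(corners(P)).astype(int).tolist())
E
```

```text
clock: 5.3
ee_pos: [0.4775, 0.0724, 0.1908]
orientation: [0.998, 0.067, -0.0, 0.0]
contact_force: [0.4, 0.2, 0.4]
width: 0.0879
bay pose now [-130.97073128   95.27752909] 6.05
[-131.   95.    6.] tool [20.3  1.3  0.8  0.1] [[-118, 217], [-93, -21], [-144, -27], [-169, 212]]
[-122.   93.    8.] tool [29.2  6.2  0.8 -2.1] [[-114, 215], [-79, -22], [-131, -30], [-165, 208]]
[-114.   90.   10.] tool [38.1 11.2  0.8 -4.4] [[-110, 213], [-66, -23], [-117, -33], [-161, 203]]
[-105.   87.   13.] tool [47.1 16.1  0.8 -6.6] [[-106, 210], [-53, -24], [-104, -35], [-157, 199]]
[-96.  85.  15.] tool [56.2 20.9  0.8 -8.9] [[-102, 207], [-40, -25], [-91, -38], [-153, 194]]
[-88.  82.  17.] tool [ 65.3  25.8   0.8 -11.1] [[-99, 204], [-27, -25], [-77, -40], [-148, 189]]
[-79.  79.  20.] tool [ 74.5  30.6   0.8 -13.4] [[-95, 201], [-15, -25], [-64, -42], [-144, 184]]
[-71.  77.  22.] tool [ 83.7  35.3   0.8 -15.6] [[-91, 198], [-2, -25], [-50, -44], [-139, 178]]
[-62.  74.  24.] tool [ 92.9  40.1   0.8 -17.9] [[-87, 194], [11, -25], [-37, -46], [-135, 173]]
```

```bash
python3 -m creep '[[[10,1,0,0,0,0,0],[18,1,0,0,0,0,0],[24,3,0,0,0,-1,0],[30,5,0,0,0,-2.5,0],[37,7,0,0,0,-4,0],[44,10,0,0,0,-6,0],[50,12,0,0,0,-7.5,0],[56,14,0,0,0,-9,0]]]'
python3 - <<'E'
from h import *
print(delta(*b2w(np.array([-66,90])/1000+R2(np.radians(24))@[-.0355,-.015]),.012,25.55),robot.observe()["contact_force"])
E
```

```text
clock: 6.1
ee_pos: [0.5351, 0.0651, 0.1908]
orientation: [0.989, 0.146, -0.0, -0.0]
contact_force: [-3.0, 1.7, 1.8]
width: 0.0874
[32.8 14.1  0.8 -8.8] [-3.00962878  1.73204385  1.7594373 ]
```

```bash
python3 -m creep '[[[6,2,0,0,0,-1.5,0],[12,4,0,0,0,-3,0],[18,6,0,0,0,-5,0],[24,8,0,0,0,-7,0],[30,9,0,0,0,-9,0],[33,10,0,0,0,-9,0],[33,10,0,0,0,-9,0]]]'
python3 - <<'E'
from h import *
for n in("top","side"):
    p=tray(n,n+"3")
    x0,y0,x1,y1=(235,100,415,220) if n=="top" else (240,130,420,265)
    cv2.imwrite(f"pics/{n}3c.png",cv2.resize(p[y0:y1,x0:x1],None,fx=4.4,fy=4.4,interpolation=cv2.INTER_CUBIC))
E
```

```text
clock: 6.8
ee_pos: [0.5698, 0.0652, 0.1908]
orientation: [0.975, 0.222, 0.0, -0.0]
contact_force: [0.8, 0.4, -0.0]
width: 0.0873
```

View pics/top3c.png

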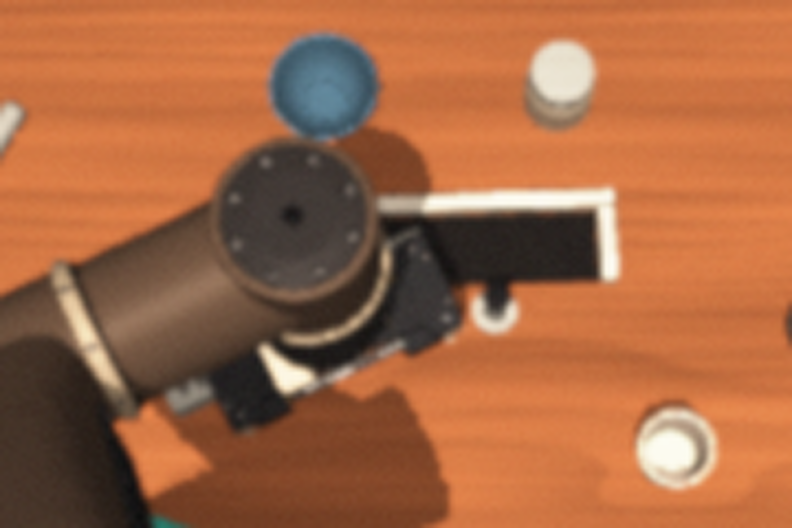

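View pics/side3c.png

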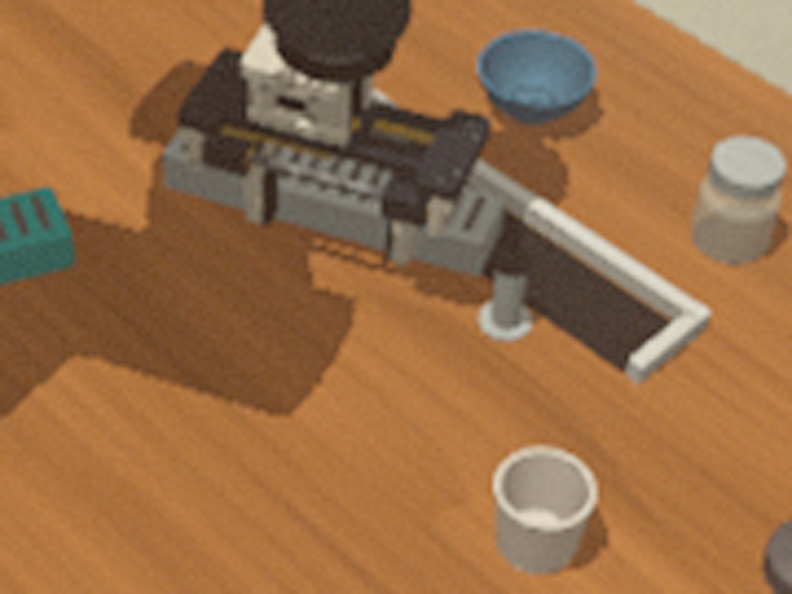

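The side view shows the tray at a steeper angle, with its right end just left of the post at crop (488,240). I back off, lift and move to its left end.

```bash
python3 -m creep '[[[-10,0,0,0,0,0,0],[-18,0,-5,0,0,0,0],[-18,0,-40,0,0,0,0],[-18,0,-85,0,0,0,100],[-40,0,-100,0,0,8,200],[-65,-40,-100,0,0,16,255],[-65,-80,-100,0,0,24,255],[-65,-120,-100,0,0,32,255]]]'
python3 - <<'E'
from h import *
for n in("top","side"):
    p=tray(n,n+"4")
    x0,y0,x1,y1=(235,100,415,220) if n=="top" else (240,130,420,265)
    cv2.imwrite(f"pics/{n}4c.png",cv2.resize(p[y0:y1,x0:x1],None,fx=4.4,fy=4.4,interpolation=cv2.INTER_CUBIC))
E
```

```text
clock: 7.7
ee_pos: [0.4584, 0.1421, 0.2916]
orientation: [0.999, -0.053, 0.001, -0.001]
contact_force: [0.7, 1.0, -1.0]
width: 0.0533
```

View pics/top4c.png

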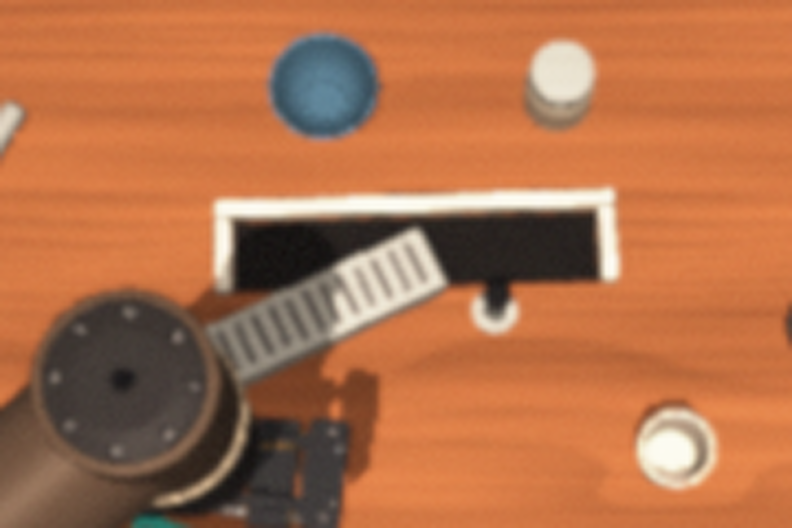

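View pics/side4c.png

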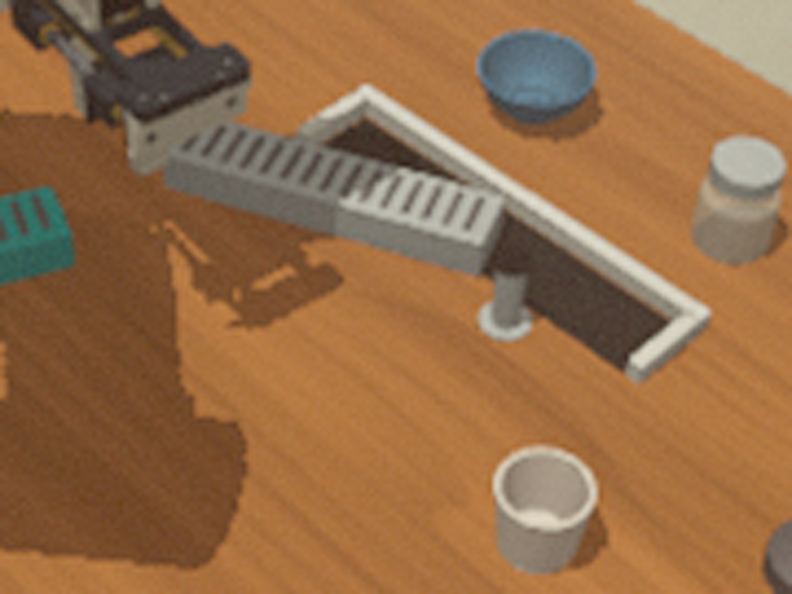

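```bash
cat >> h.py <<'E'
Tc=lambda x,y:((x+.5)/4.4-.5+235,(y+.5)/4.4-.5+100)
Sc=lambda x,y:((x+.5)/4.4-.5+240,(y+.5)/4.4-.5+130)
def r34(n,pts): return np.array([ray(n,(Tc if n=="top" else Sc)(*k),.034)[0,:2] for k in pts])
E
python3 - <<'E'
from h import *
r=r34("top",[(420,227),(447,281),(245,382)]);q=r34("side",[(506,196),(480,247),(166,166)])
print(np.round(r,4).tolist(),np.round(q,4).tolist())
for a in(r,q):
    v=a[2]-a[1];y=np.arctan2(-v[0],v[1]);e=a[0]-a[1];print(np.degrees(y),np.degrees(np.arctan2(e[1],e[0])),np.linalg.norm(e),np.linalg.norm(v))
m=(r[0]+r[1]+q[0]+q[1])/4;y=np.radians(25.5);c=m+R2(y)@[0,.12];b=w2b(c)*1000
print(c,"bay",b,np.round(corners([*b,24])))
t=c+R2(y)@[0,.12+.0095+.025];print(t,delta(*t,.085,25.5-90))
E
```

```text
[[0.6713, -0.0023], [0.6272, -0.0238], [0.546, 0.1363]] [[0.6748, -0.0007], [0.6248, -0.0237], [0.5182, 0.18]]
26.894810249925584 25.954304907198207 0.04910574865002783 0.17951564454936966
27.6234803021254 24.72053602242751 0.05497246139243602 0.2298968915292656
[0.59786069 0.09564823] bay [-64.07368859  95.71640158] [[ -89.  216.]
 [   8.   -3.]
 [ -39.  -24.]
 [-137.  195.]]
[0.53134673 0.23509766] [ 63.4 -97.6  28.7  58.7]
```

```bash
python3 -m creep '[[[0,-35,0,0,0,8,255],[5,-70,0,0,0,16,255],[20,-95,0,0,0,24,255],[35,-100,0,0,0,32,255],[50,-100,0,0,0,40,255],[60,-98,10,0,0,48,255],[63,-98,20,0,0,56,255],[63,-98,28,0,0,59,255]]]'
python3 - <<'E'
from h import *
t=np.array((.5979,.0956))+R2(np.radians(25.8))@[.008,.12+.0095+.022];print(t,delta(*t,.020,25.8-90),robot.observe()["width"])
E
```

```text
clock: 8.6
ee_pos: [0.5326, 0.2326, 0.2622]
orientation: [0.844, -0.537, -0.0, 0.0]
contact_force: [-0.8, -0.6, -0.1]
width: 0.0006
[0.53916504 0.23548014] [ 0.2 -7.1 64.2 -0.7] 0.0006482008258369327
```

```bash
python3 -m creep '[[[0,-7,25,0,0,0,255],[0,-7,50,0,0,0,255],[0,-7,62,0,0,0,255],[0,-7,64,0,0,0,255],[0,-7,64,0,0,0,255]]]'
python3 - <<'E'
from h import *
for P in [(-64,96,24.3),(-55,65,22),(-46,35,19),(-40,18,17),(-35,0,14.5)]:
    t=np.array(P[:2])/1000+R2(np.radians(P[2]))@[.008,.1295]
    print(P,delta(*b2w(t),.02,P[2]+1.55-90),np.round(corners(P)).astype(int).tolist())
E
```

```text
clock: 9.1
ee_pos: [0.539, 0.2365, 0.1991]
orientation: [0.845, -0.534, 0.0, 0.0]
contact_force: [-0.1, -0.3, -0.0]
width: 0.0006
(-64, 96, 24.3) [22.7  0.1  1.1 -0.5] [[-90, 216], [9, -3], [-38, -24], [-137, 195]]
(-55, 65, 22) [55.1 -0.8  1.1  1.8] [[-76, 186], [14, -37], [-34, -56], [-124, 167]]
(-46, 35, 19) [87.  -3.7  1.1  4.8] [[-60, 157], [18, -70], [-32, -87], [-110, 140]]
(-40, 18, 17) [105.7  -6.8   1.1   6.8] [[-50, 140], [20, -89], [-30, -104], [-100, 125]]
(-35, 0, 14.5) [125.3  -9.6   1.1   9.3] [[-40, 123], [20, -110], [-30, -123], [-90, 110]]
```

```bash
python3 -m creep '[[[10,0,0,0,0,0,255],[19,0,0,0,0,0,255],[26,0,0,0,0,0,255],[33,0,0,0,0,0.5,255],[40,0,0,0,0,1,255],[47,-1,0,0,0,1.5,255],[52,-1,0,0,0,1.5,255],[55,-1,0,0,0,2,255]]]'
python3 -m creep '[[[6,0,0,0,0,0.5,255],[12,-1,0,0,0,1,255],[18,-1,0,0,0,2,255],[22,-2,0,0,0,2.5,255],[25,-2,0,0,0,2.5,255],[25,-2,0,0,0,2.5,255]]]'
python3 - <<'E'
from h import *
for n in("top","side"):
    p=tray(n,n+"5")
    x0,y0,x1,y1=(235,100,415,220) if n=="top" else (240,130,420,265)
    cv2.imwrite(f"pics/{n}5c.png",cv2.resize(p[y0:y1,x0:x1],None,fx=4.4,fy=4.4,interpolation=cv2.INTER_CUBIC))
E
```

```text
clock: 9.9
ee_pos: [0.5636, 0.1869, 0.1986]
orientation: [0.835, -0.55, -0.0, -0.0]
contact_force: [-0.7, 3.2, 1.5]
width: 0.0004
clock: 10.5
ee_pos: [0.5752, 0.1645, 0.1984]
orientation: [0.823, -0.568, -0.0, 0.0]
contact_force: [-0.1, 0.6, -1.2]
width: 0.0003
```

View pics/top5c.png

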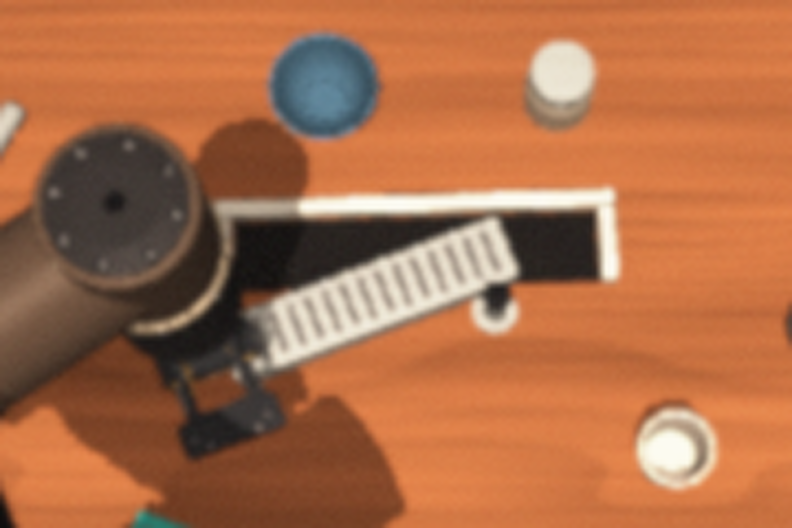

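View pics/side5c.png

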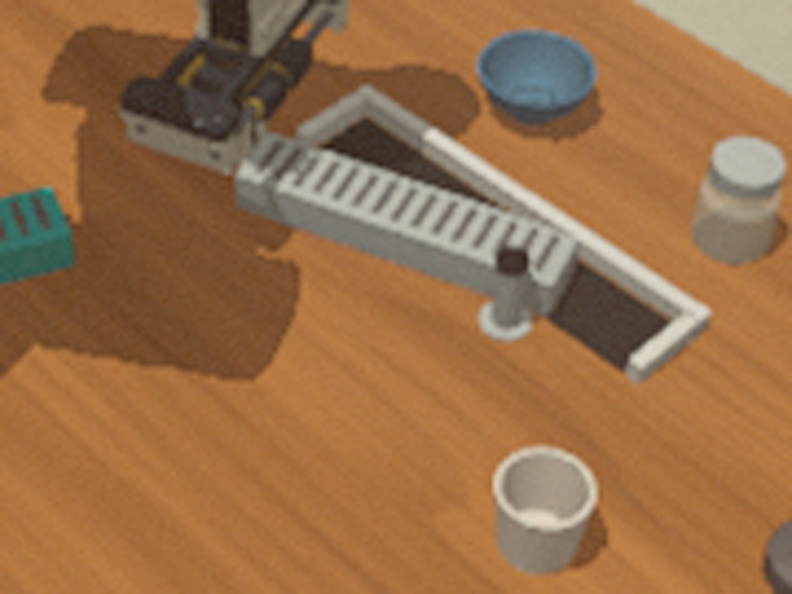

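The right end has passed behind the post: its top-crop corners are (495,218) and (518,277), with the post cap at (497,290). I measure, then keep pushing.

```bash
python3 - <<'E'
from h import *
r=r34("top",[(495,218),(519,276),(275,367)]);q=r34("side",[(578,240),(552,287),(238,178)])
for a in(r,q):
    v=a[2]-a[1];y=np.arctan2(-v[0],v[1]);e=a[0]-a[1];print(np.degrees(y)-1.55,np.degrees(np.arctan2(e[1],e[0]))-1.55,np.linalg.norm(e),np.linalg.norm(v))
m=(r[0]+r[1]+q[0]+q[1])/4;y=np.radians(22.5);c=m+R2(y)@[0,.12];b=w2b(c)*1000
print("bay",b,np.round(corners([*b,21])))
print("tool yaw tray-equivalent",np.degrees(toolyaw(robot.observe()))+90-1.55, "tool bay",w2b(robot.observe()["ee_pos"][:2])*1000)
for P in [(b[0],b[1],21),(-38,16,17),(-34,0,14.5),(-32,-8,14)]:
    t=np.array(P[:2])/1000+R2(np.radians(P[2]))@[.008,.1295]
    print(P,delta(*b2w(t),.02,P[2]+1.55-90),np.round(corners(P)).astype(int).tolist())
E
```

```text
19.121162854733267 20.104847254506517 0.051028692745509134 0.2070689989186329
19.785533948980127 20.01452445634617 0.049690113916916655 0.23467275321822031
bay [-53.830883    38.49488148] [[ -73.  160.]
 [  13.  -64.]
 [ -35.  -83.]
 [-121.  141.]]
tool yaw tray-equivalent 19.29282696430307 tool bay [-85.17351039 165.37561844]
(np.float64(-53.83088299933906), np.float64(38.49488147584463), 21) [ 0.4  8.2  0.3 -1.7] [[-73, 160], [13, -64], [-35, -83], [-121, 141]]
(-38, 16, 17) [27.5 -8.3  0.3  2.3] [[-48, 138], [22, -91], [-28, -106], [-98, 123]]
(-34, 0, 14.5) [ 44.6 -12.5   0.3   4.8] [[-39, 123], [21, -110], [-29, -123], [-89, 110]]
(-32, -8, 14) [ 53.  -12.8   0.3   5.3] [[-36, 115], [22, -118], [-28, -131], [-86, 102]]
```

```bash
python3 -m creep '[[[6,0,0,0,0,0.5,255],[12,-1,0,0,0,1,255],[18,-2,0,0,0,1.5,255],[24,-3,0,0,0,2,255],[29,-4,0,0,0,2.5,255],[34,-5,0,0,0,3,255],[37,-5,0,0,0,3,255],[37,-5,0,0,0,3,255]]]'
python3 - <<'E'
from h import *
for n in("top","side"):
    p=tray(n,n+"6")
    x0,y0,x1,y1=(235,100,415,220) if n=="top" else (240,130,420,265)
    cv2.imwrite(f"pics/{n}6c.png",cv2.resize(p[y0:y1,x0:x1],None,fx=4.4,fy=4.4,interpolation=cv2.INTER_CUBIC))
E
```

```text
clock: 11.4
ee_pos: [0.5932, 0.1319, 0.1987]
orientation: [0.808, -0.589, 0.0, 0.0]
contact_force: [-0.0, -0.7, -0.1]
width: 0.0004
```

View pics/top6c.png

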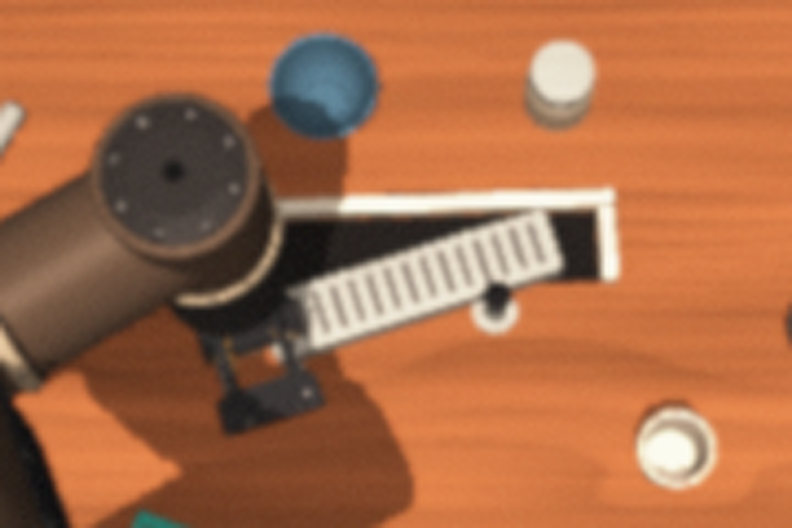

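View pics/side6c.png

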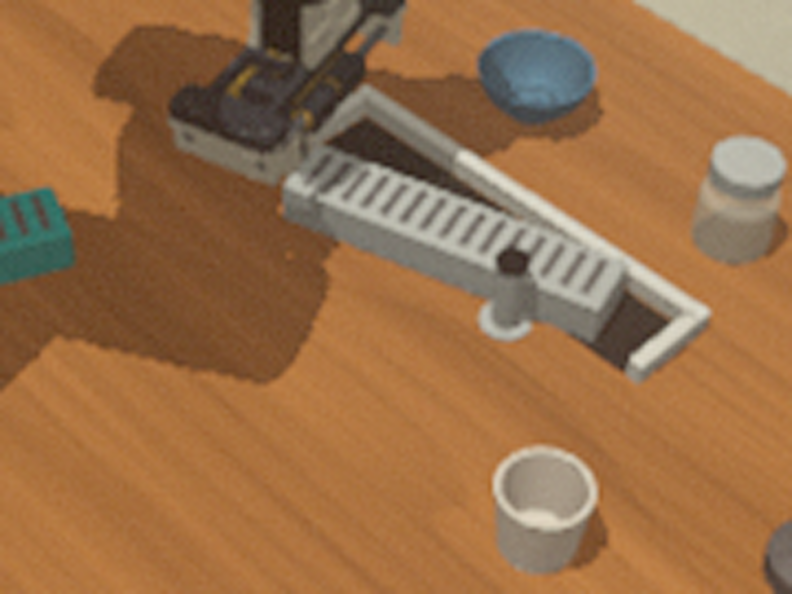

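```bash
python3 -m creep '[[[-8,0,0,0,0,0,255],[-14,0,-20,0,0,0,255],[-14,0,-60,0,0,0,255],[-14,0,-85,0,0,-8,255],[-14,20,-85,0,0,-16,255],[-14,50,-85,0,0,-24,255],[-14,85,-85,0,0,-32,255]]]'
python3 - <<'E'
from h import *
r=r34("top",[(543,209),(563,270),(310,352)]);q=r34("side",[(630,268),(598,316),(288,190)])
for a in(r,q):
    v=a[2]-a[1];y=np.arctan2(-v[0],v[1]);e=a[0]-a[1];print(np.degrees(y)-1.55,np.degrees(np.arctan2(e[1],e[0]))-1.55,np.linalg.norm(e),np.linalg.norm(v))
m=(r[0]+r[1]+q[0]+q[1])/4;th=15.8;y=np.radians(th+1.55);c=m+R2(y)@[0,.12];b=w2b(c)*1000
print("bay",b,np.round(corners([*b,th])).tolist())
for back,z in((25,.09),(25,.02),(0,.02)):
    t=b/1000+R2(np.radians(th))@[-.026-.0095-back/1000,.075]
    print(delta(*b2w(t),z,th+1.55))
E
```

```text
clock: 12.2
ee_pos: [0.5071, 0.1201, 0.2837]
orientation: [0.94, -0.34, 0.0, -0.0]
contact_force: [-0.9, 0.7, -0.5]
width: 0.0006
16.58324833671141 15.66206205619325 0.05223996751376227 0.21160003210922276
15.887607691507842 15.315708073496008 0.051535011486414914 0.23484036879177916
bay [-39.41304065   3.65106231] [[-47.0, 126.0], [18.0, -105.0], [-32.0, -119.0], [-97.0, 112.0]]
[ 68.9  23.6  15.7 -57.1]
[ 68.9  23.6  85.7 -57.1]
[ 82.5   2.6  85.7 -57.1]
```

```bash
python3 -m creep '[[[0,10,0,0,0,-8,255],[10,24,0,0,0,-16,255],[25,24,0,0,0,-24,255],[40,24,0,0,0,-32,255],[55,24,10,0,0,-40,255],[68,24,30,0,0,-48,255],[68,24,60,0,0,-55,255],[68,24,80,0,0,-57,255]]]'
python3 - <<'E'
from h import *
b=np.array([-39.4,3.7])
piv=None
t=b/1000+R2(np.radians(16))@[-.0355,.075];print("contact",delta(*b2w(t),.014,17.5))
# rotate about post-contact ~ near side point at bay(-46,-58)
pv=np.array([-.046,-.058])
for d in (4,8,12,15):
    t2=pv+R2(np.radians(-d))@(t-pv);print(d,delta(*b2w(t2),.014,17.5-d))
E
```

```text
clock: 13.0
ee_pos: [0.5439, 0.0576, 0.2022]
orientation: [0.989, 0.149, -0.0, 0.0]
contact_force: [0.5, -0.5, -0.6]
width: 0.0007
contact [25.8  0.  10.2 -0.4]
4 [35.  -0.6 10.2  3.6]
8 [44.3 -0.5 10.2  7.6]
12 [53.6  0.2 10.2 11.6]
15 [60.5  1.1 10.2 14.6]
```

```bash
python3 -m creep '[[[6,0,8,0,0,0,255],[14,0,9,0,0,0,255],[21,0,9,0,0,0,255],[27,0,9,0,0,1,255],[33,0,9,0,0,3,255],[39,0,9,0,0,5,255],[43,0,9,0,0,7,255],[44,0,9,0,0,8,255]]]'
python3 - <<'E'
from h import *
s=robot.observe();print(w2b(s["ee_pos"][:2])*1000,np.degrees(toolyaw(s))-1.55)
for n in("top","side"):
    p=tray(n,n+"7")
    x0,y0,x1,y1=(235,100,415,220) if n=="top" else (240,130,420,265)
    cv2.imwrite(f"pics/{n}7c.png",cv2.resize(p[y0:y1,x0:x1],None,fx=4.4,fy=4.4,interpolation=cv2.INTER_CUBIC))
E
```

```text
clock: 13.8
ee_pos: [0.5871, 0.0707, 0.1956]
orientation: [0.997, 0.076, 0.001, -0.0]
contact_force: [-2.6, 0.3, 0.6]
width: 0.0002
[-75.48321974  71.0246198 ] 7.193146769812839
```

View pics/top7c.png

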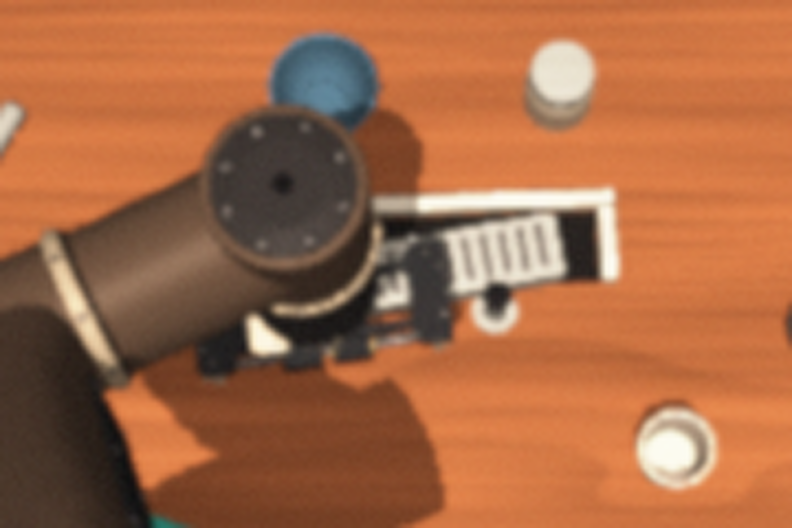

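View pics/side7c.png

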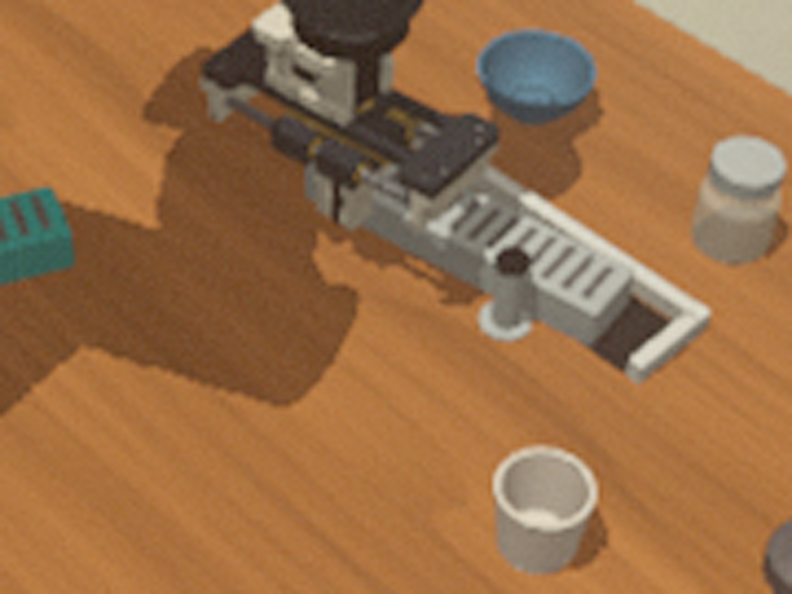

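```bash
python3 -m creep '[[[5,0,0,0,0,1.5,255],[10,0,0,0,0,3,255],[15,1,0,0,0,5,255],[19,2,0,0,0,6.5,255],[21,2,0,0,0,7,255],[21,2,0,0,0,7,255]]]'
python3 - <<'E'
from h import *
s=robot.observe();print(w2b(s["ee_pos"][:2])*1000,np.degrees(toolyaw(s))-1.55)
E
python3 -m creep '[[[-8,0,0,0,0,0,255],[-15,15,0,0,0,0,255],[-15,32,0,0,0,0,255],[-15,50,0,0,0,0,255],[-15,62,0,0,0,0,255],[-15,64,0,0,0,0,255]]]'
python3 - <<'E'
from h import *
s=robot.observe();print(w2b(s["ee_pos"][:2])*1000,np.degrees(toolyaw(s))-1.55)
for n in("side",):
    p=tray(n,n+"8")
    x0,y0,x1,y1=(235,100,415,220) if n=="top" else (240,130,420,265)
    cv2.imwrite(f"pics/{n}8c.png",cv2.resize(p[y0:y1,x0:x1],None,fx=4.4,fy=4.4,interpolation=cv2.INTER_CUBIC))
E
```

```text
clock: 14.5
ee_pos: [0.6079, 0.0715, 0.1946]
orientation: [1.0, 0.016, 0.0, -0.0]
contact_force: [0.5, 0.2, -0.0]
width: 0.0006
[-54.68325242  71.33116678] 0.2999095231940003
clock: 15.1
ee_pos: [0.5944, 0.0051, 0.1947]
orientation: [1.0, 0.015, -0.0, 0.0]
contact_force: [0.1, 1.3, 0.1]
width: 0.0002
[-69.98612652   5.29860718] 0.19687580641013191
```

View pics/side8c.png

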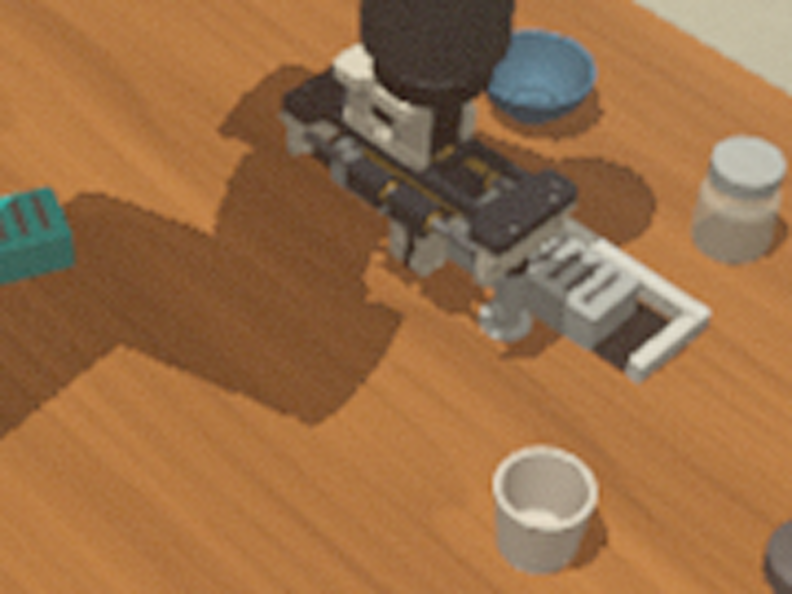

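```bash
python3 -m creep '[[[7,0,0,0,0,0,255],[13,0,0,0,0,0,255],[18,0,0,0,0,0,255],[22,0,0,0,0,0,255],[26,0,0,0,0,0,255],[30,0,0,0,0,0,255],[32,0,0,0,0,0,255]]]'
python3 - <<'E'
from h import *
s=robot.observe();print(w2b(s["ee_pos"][:2])*1000,np.degrees(toolyaw(s))-1.55)
E
python3 -m creep '[[[2,0,0,0,0,0,255],[2,0,0,0,0,0,255],[2,0,0,0,0,0,255]]]'
```

```text
clock: 15.85
ee_pos: [0.6269, 0.0082, 0.1944]
orientation: [1.0, 0.016, -0.0, 0.0]
contact_force: [-2.4, -0.1, -0.2]
width: 0.0008
[-37.38706736   7.53069539] 0.31854740509650736
clock: 16.15
ee_pos: [0.6276, 0.0082, 0.1943]
orientation: [1.0, 0.016, -0.001, 0.0]
contact_force: [-6.1, 2.5, 1.1]
width: -0.0001
```

```bash
python3 -m creep '[[[1,0,0,0,0,0,255],[2,0,0,0,0,0,255],[2,0,0,0,0,0,255]]]'; python3 -m creep '[[[2,0,0,0,0,0,255],[2,0,0,0,0,0,255]]]'
```

```text
clock: 16.45
ee_pos: [0.6282, 0.0082, 0.1943]
orientation: [1.0, 0.016, -0.003, 0.0]
contact_force: [-12.6, 3.5, 7.7]
width: 0.0001
clock: 16.65
ee_pos: [0.6289, 0.0081, 0.194]
orientation: [1.0, 0.016, -0.005, 0.0]
contact_force: [-18.3, 5.1, 12.4]
width: 0.0007
```

The force rises with no further travel, so the tray is on the kerb. I retract and check.

```bash
python3 -m creep '[[[-6,0,0,0,0,0,255],[-16,0,0,0,0,0,255],[-22,0,-10,0,0,0,255],[-22,0,-55,0,0,0,255],[-30,0,-100,0,0,0,255],[-70,0,-130,0,0,0,255],[-110,-40,-140,0,0,0,255],[-130,-80,-140,0,0,0,255]]]'; python3 -m creep '[[[-10,-45,0,0,0,0,255],[-20,-90,0,0,0,0,255],[-30,-130,0,0,0,0,255],[-30,-150,0,0,0,0,255]]]'
python3 - <<'E'
from h import *
for n in("top","side"):
    p=tray(n,n+"9")
    x0,y0,x1,y1=(235,100,415,220) if n=="top" else (240,130,420,265)
    cv2.imwrite(f"pics/{n}9c.png",cv2.resize(p[y0:y1,x0:x1],None,fx=4.4,fy=4.4,interpolation=cv2.INTER_CUBIC))
E
```

```text
clock: 17.45
ee_pos: [0.4993, 0.0819, 0.3375]
orientation: [1.0, 0.015, 0.002, -0.001]
contact_force: [1.1, 2.8, -0.7]
width: 0.0006
clock: 17.85
ee_pos: [0.4649, 0.234, 0.336]
orientation: [1.0, 0.018, 0.001, -0.001]
contact_force: [0.1, -0.2, 0.1]
width: 0.0007
```

View pics/top9c.png

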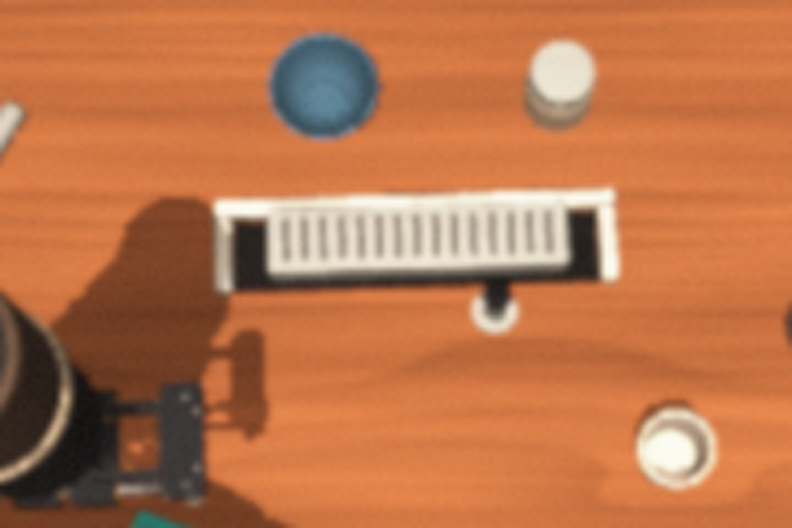

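View pics/side9c.png

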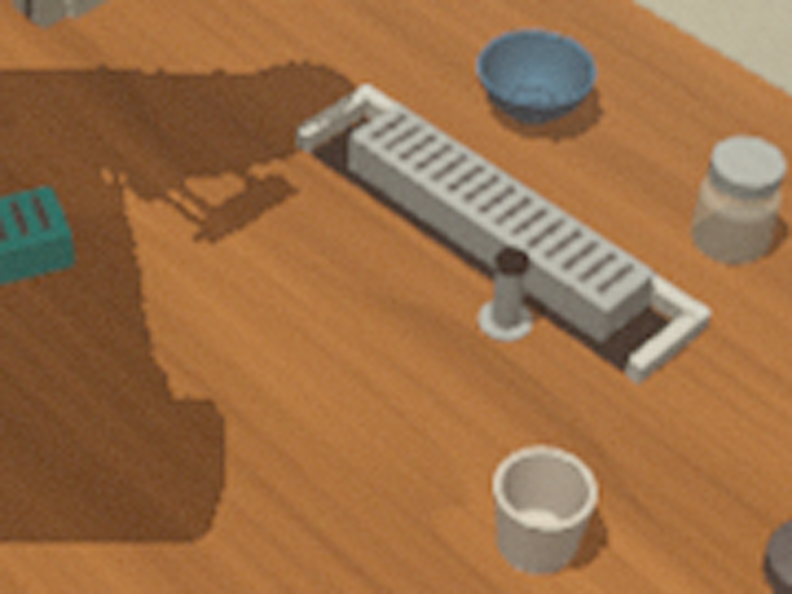

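View pics/top9.png

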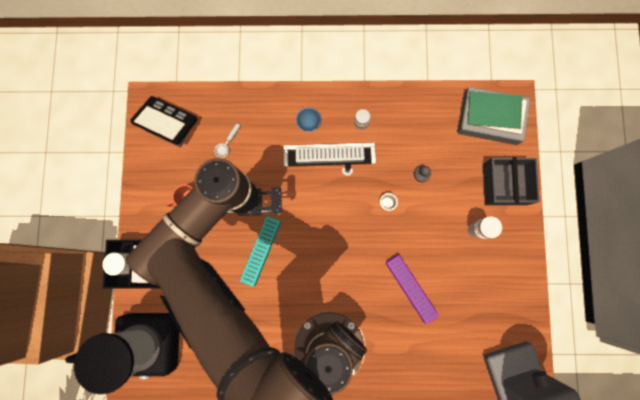

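The tray lies in the bay between the end kerbs: top-crop corners (268,208), (566,203), (570,264) and (268,275). I check numerically how snug it is.

```bash
python3 - <<'E'
from h import *
r=r34("top",[(268,208),(566,203),(570,264),(268,276)]);q=r34("side",[(393,108),(653,277),(604,307),(350,140)])
for k in(r,q): print(np.round([w2b(a)*1000 for a in k],1).tolist())
p=cv2.imread("pics/top9.png")[140:172,276:382];cv2.imwrite("pics/topz.png",cv2.resize(p,None,fx=7.4,fy=7.4,interpolation=cv2.INTER_CUBIC))
P=cv2.imread("pics/side9.png")[145:225,300:410];cv2.imwrite("pics/sidez.png",cv2.resize(P,None,fx=7.2,fy=7.2,interpolation=cv2.INTER_CUBIC))
E
```

```text
[[26.0, 117.2], [22.8, -121.5], [-27.1, -122.8], [-29.7, 118.1]]
[[20.3, 116.7], [22.7, -122.7], [-22.5, -117.9], [-27.5, 113.2]]
```

View pics/topz.png

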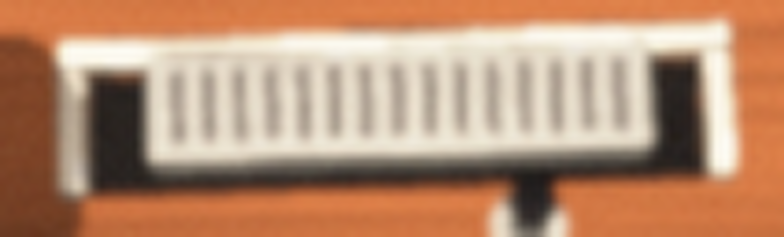

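View pics/sidez.png

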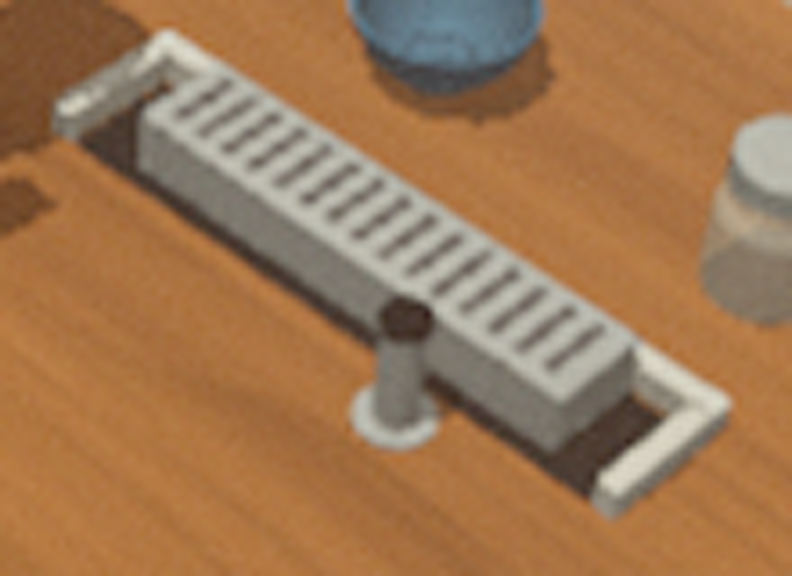

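The edge estimates leave up to about 3–5 mm of doubt at the left end. A light touch with the finger on the left half will press and measure it directly.

```bash
python3 - <<'E'
from h import *
print(delta(*b2w([-.060,.075]),.10,1.55),delta(*b2w([-.060,.075]),.016,1.55))
E
```

```text
[130.8 163.6  57.5   0.5] [130.8 163.6 141.5   0.5]
```

```bash
python3 -m creep '[[[25,40,0,0,0,0,255],[60,80,10,0,0,0,255],[95,120,30,0,0,0.5,255],[120,155,55,0,0,0.5,255],[130,164,95,0,0,0.5,255],[130,164,125,0,0,0.5,255],[130,164,140,0,0,0.5,255],[130,164,141,0,0,0.5,255]]]'
python3 -m creep '[[[6,0,0,0,0,0,255],[12,0,0,0,0,0,255],[16,0,0,0,0,0,255],[19,0,0,0,0,0,255],[21,0,0,0,0,0,255],[21,0,0,0,0,0,255]]]'
python3 - <<'E'
from h import *
s=robot.observe();print(w2b(s["ee_pos"][:2])*1000,np.degrees(toolyaw(s))-1.55)
E
```

```text
clock: 18.75
ee_pos: [0.6006, 0.07, 0.1913]
orientation: [1.0, 0.011, -0.002, 0.001]
contact_force: [-0.7, -0.8, 0.4]
width: 0.0005
clock: 19.35
ee_pos: [0.6226, 0.0724, 0.1939]
orientation: [1.0, 0.012, 0.0, -0.0]
contact_force: [-0.1, -0.3, -0.5]
width: 0.0005
[-39.99855434  71.84220477] -0.18257737444653022
```

```bash
python3 -m creep '[[[2,0,0,0,0,0,255],[3,0,0,0,0,0,255],[3,0,0,0,0,0,255]]]';python3 -m creep '[[[1,0,0,0,0,0,255],[2,0,0,0,0,0,255],[2,0,0,0,0,0,255]]]';python3 -m creep '[[[1,0,0,0,0,0,255],[2,0,0,0,0,0,255],[2,0,0,0,0,0,255]]]'
python3 - <<'E'
from h import *
s=robot.observe();print(w2b(s["ee_pos"][:2])*1000,np.degrees(toolyaw(s))-1.55)
E
```

```text
clock: 19.65
ee_pos: [0.6253, 0.0724, 0.1936]
orientation: [1.0, 0.012, -0.0, 0.0]
contact_force: [-0.6, -0.4, 1.3]
width: 0.0003
clock: 19.95
ee_pos: [0.6259, 0.0723, 0.1933]
orientation: [1.0, 0.012, -0.002, 0.0]
contact_force: [-6.9, 1.1, 4.4]
width: 0.0002
clock: 20.25
ee_pos: [0.6265, 0.0723, 0.1932]
orientation: [1.0, 0.012, -0.003, 0.001]
contact_force: [-14.1, 3.1, 9.6]
width: 0.0006
[-36.0479705   71.59962378] -0.21313618117717215
```

The stop is at the same bay x (about -36.5 mm) and just as stiff as at the middle, so the tray is flush along the kerb. I retract, take a last look and hand in.

```bash
python3 -m creep '[[[-8,0,0,0,0,0,255],[-20,0,0,0,0,0,255],[-24,0,-20,0,0,0,255],[-24,0,-65,0,0,0,255],[-40,-10,-110,0,0,0,255],[-80,-40,-140,0,0,0,255],[-120,-80,-140,0,0,0,255],[-140,-110,-140,0,0,0,255]]]'; python3 -m creep '[[[0,-30,0,0,0,0,255],[0,-50,0,0,0,0,255],[0,-50,0,0,0,0,255]]]'
python3 - <<'E'
from h import *
for n in("top","side"): p=tray(n,n+"10")
E
```

```text
clock: 21.05
ee_pos: [0.4849, 0.1791, 0.3351]
orientation: [1.0, 0.011, 0.001, -0.001]
contact_force: [1.4, 2.1, 0.4]
width: 0.0007
clock: 21.35
ee_pos: [0.4855, 0.2312, 0.3337]
orientation: [1.0, 0.013, 0.001, -0.0]
contact_force: [-0.3, -0.5, -1.9]
width: 0.0001
```

View pics/top10.png

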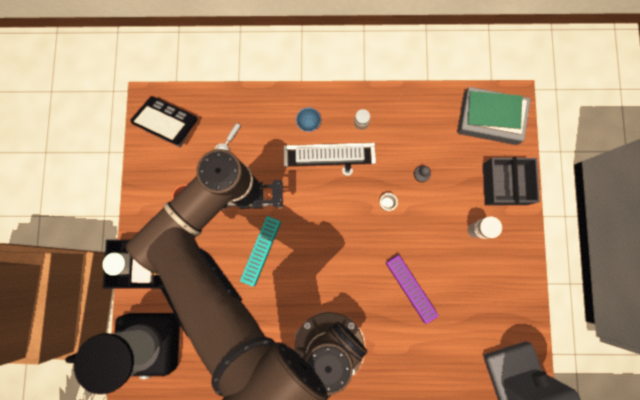

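View pics/side10.png

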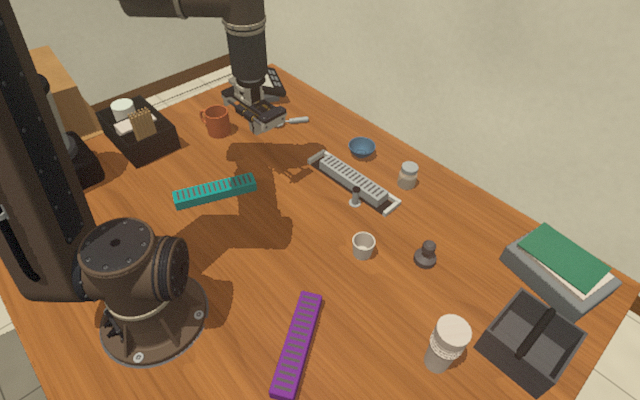

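The tray is parked in the bay at top (330,154). The cup, tamper, jar, bowl, mug, cups and look-alikes are where they were, and the gripper is clear of everything.

```bash
python3 - <<'E'
from station import robot
print(robot.finish_job(), robot.observe()["clock"])
E
```

```text
the job is handed in; nothing more can be done
the job is handed in; nothing more can be done
```

The steel tray is parked in the bay, behind the post and against the back kerb, and the job is handed in. The last move ended at 21.35 s of the 72 s allowed.

**What I did:** I only pushed the tray, with the fingers, and it stayed flat on the counter.
1. I pushed the left end to shift the tray to the right.
2. I pushed the near side with open jaws, so the right end swung into the bay.
3. I pushed the left end again, so the right end slid behind the post.
4. I pushed the left half of the near side to swing that end in, then pressed the whole tray against the back kerb.

**Last checks:**
- **Position:** the tray spans about -122 to +118 mm between the end kerbs at ±150 mm.
- **Snugness:** camera readings of the edge left up to about 3–5 mm of doubt at the left end. I pressed there again, and the finger stopped at the same distance from the kerb as at the middle (within 1 mm, at 14–18 N), so I take the tray as flush. I did not press on the right end, behind the post.
- **Forces:** readings, taken only at the end of each call, peaked at about 23 N in the final press, well below the limits.
- **Other things:** the cup, tamper, jar, bowl, mug, paper cups and both look-alikes stand where they were. The arm partly hid the spoon in the last pictures; its visible end is in place, and it was fully visible and in place in the overhead picture just before the last touch.

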